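Set four goods in their matching wooden display holders

TASK

Restock the counter display: put the yellow soap box, the single candle stick, the oil tin and the lip balm that stand loose in the middle of the counter each into the empty wooden holder made to its shape and size, sitting fully down on the holder's floor, the tin and the lip balm upright. Set each one down gently rather than dropping it, let go of it, and leave the patterned candle glass and the lidded jar standing where they are.

Things in the scene. Friction and masses are not known exactly. Their poses are not given: they have to be found in the camera images.
- soap: yellow boxed soap bar lying flat, 58 (x) x 88 (y) x 30 mm (z); origin at the centre of its underside, z up, y along its length. 0.06 to 0.13 kg. Other soaps (in the orange bowl, the white stack) are not meant. Belongs in the soap tray.
- candle: one yellow beeswax candle stick lying flat, 23 (x) x 132 (y) x 23 mm (z); it does not roll; origin at the centre of its underside, z up, y along its length. About 0.055 kg. Belongs in the candle tray.
- tin: round yellow oil tin standing upright (not the fixed ones far left, out of reach), 128 mm tall: body 70 mm in diameter up to a height of 90 mm, shoulder sloping in from 90 to 103 mm, light screw cap 37 mm in diameter from 103 to 128 mm (fixed; the tin can be lifted by it); origin at the centre of its underside, z up. 0.13 to 0.27 kg. Belongs in the round coaster.
- balm: lip-balm tube standing upright, 17 mm in diameter, 67 mm tall, white with a yellow cap (cap fixed); origin at the centre of its underside, z up. About 0.012 kg. Belongs in the small round pot.
- soap_tray: wooden rectangular tray with a cork liner: recess 74 (x) x 104 (y) mm, floor 6 mm above the counter, rim 6 mm wide and 12 mm above the counter; the two long rims are cut away over the middle 60 mm for the fingers; origin at its centre on the counter, z up, y along its length. Fixed to the counter.
- candle_tray: long narrow wooden tray with a cork liner: recess 40 (x) x 150 (y) mm, floor 6 mm above the counter, rim 6 mm wide and 12 mm above the counter; the two long rims are cut away over the middle 60 mm for the fingers; origin at its centre on the counter, z up, y along its length. Fixed to the counter.
- tin_coaster: large round wooden coaster with a cork liner, 102 mm in outer diameter: recess 90 mm in diameter, floor 6 mm and rim 12 mm above the counter; origin at its centre on the counter, z up. Fixed to the counter.
- balm_pot: small round wooden pot with a cork liner, 48 mm in outer diameter: recess 36 mm in diameter, floor 6 mm and rim 30 mm above the counter; origin at its centre on the counter, z up. Fixed to the counter.
- glass_candle: bystander, leave alone: candle in a glass with a coloured patchwork pattern, 83 mm in diameter, 75 mm tall, loose; origin at the centre of its underside.
- jar: bystander, leave alone: green jar with a black lid, 77 mm in diameter, 84 mm tall, loose; origin at the centre of its underside.

How it is judged (in metres and radians):
At the end, for the whole second after the job is handed in: Each good rests in its own holder: centres within 16 mm seen from above, underside 2 to 9.5 mm above the counter, upright within 0.15 rad, soap and candle along their trays within 0.3 rad (either way round), all at rest (0.02 m/s, 0.2 rad/s, balm 1 rad/s); candle glass and jar upright (horizontal distance between soap and soap_tray below 0.016 m and z of soap in the frame of soap_tray between 0.002 and 0.0095 m and angle between each of soap, candle, tin, balm's own z axis and vertical below 0.15 rad and linear speed of each of soap, candle, tin, balm below 0.02 m/s and angular speed of each of soap, candle, tin below 0.2 rad/s and angle between the y axis of soap and the y axis of soap_tray, either way round below 0.3 rad and horizontal distance between candle and candle_tray below 0.016 m and z of candle in the frame of candle_tray between 0.002 and 0.0095 m and angle between the y axis of candle and the y axis of candle_tray, either way round below 0.3 rad and horizontal distance between tin and tin_coaster below 0.016 m and z of tin in the frame of tin_coaster between 0.002 and 0.0095 m and horizontal distance between balm and balm_pot below 0.016 m and z of balm in the frame of balm_pot between 0.002 and 0.0095 m and angular speed of balm below 1 rad/s and angle between each of glass_candle, jar's own z axis and vertical below 0.3 rad); the robot touches nothing.
It fails at once if one of the goods is dropped into its holder (faster than 0.7 m/s within 40 mm above the holder floor) ((horizontal distance between soap and soap_tray below 0.03 m and z of soap in the frame of soap_tray below 0.046 m and linear speed of soap above 0.7 m/s) or (horizontal distance between candle and candle_tray below 0.03 m and z of candle in the frame of candle_tray below 0.046 m and linear speed of candle above 0.7 m/s) or (horizontal distance between tin and tin_coaster below 0.03 m and z of tin in the frame of tin_coaster below 0.046 m and linear speed of tin above 0.7 m/s) or (horizontal distance between balm and balm_pot below 0.03 m and z of balm in the frame of balm_pot below 0.046 m and linear speed of balm above 0.7 m/s)).
It fails at once if the candle glass is pushed aside by more than 30 mm or tipped (distance of glass_candle from where it was at the start of the episode above 0.03 m or angle between glass_candle's own z axis and vertical above 0.3 rad).
It fails at once if the lidded jar is pushed aside by more than 30 mm or tipped (distance of jar from where it was at the start of the episode above 0.03 m or angle between jar's own z axis and vertical above 0.3 rad).
It also fails if it takes over 109 s, if anything falls off the work surface, if the arm or the gripper's body presses on something with over 40 N, if the wrist force passes 120 N, or if a joint passes its speed limit or range.

ROBOT

A 6-joint arm with a two-finger parallel gripper is mounted at the origin on a cart in front of the work surface, level with it; the furniture and walls round the work are solid. World frame = base frame: x ahead of the robot, y to its left, z up, the work surface at z = 0. Lengths are in mm, angles in rad, forces in N, time in s.
With the tool pointing down it reaches from about 275 to 750 mm from the base axis. Payload 10.2 kg.
Tool frame: the origin (TCP) lies at the very end of the fingers, on their centre line; the grasp point (between the pads) lies 19 mm behind it; z points along the fingers, y is the line along which they close (so a half turn about z gives the same grasp; the last joint's range is limited). The gripper opens to 85 mm and grips with 20 to 120 N. Pads are 22 mm wide; open, the fingers measure 114 mm over their backs; the gripper's body (76 mm by 85 mm) begins 54 mm behind the grasp point. The pads swing forward as they close: fully open they stand 13 mm farther back than shut.
Start: joints at [-1.571, 0.313, 1.498, -0, 1.331, -0.223], TCP at [115.991, -512.032, 231.294] pointing down, gripper open.
Joint ranges: [-2.94, 2.94], [-0.97, 2.17], [0.19, 2.56], [-1.23, 4.37], [0.02, 3.11], [-2.88, 2.88]. Speed limits (rad/s): [2.39, 2.39, 3.01, 3.14, 3.14, 3.14].

INTERFACE

Orientations are given as a unit quaternion [w, x, y, z].
In Python, from rig import * gives the robot as it stands. The module is installed in compiled form; this text tells all that it offers.
- The arm moves only by the shell command python3 -m crank 'ROWS' [FORCE]. ROWS is JSON, a list that holds one entry, the list of rows, each a list of 7 numbers: the shift along the tool's x, y, z in units of 25 mm (1.0 is 25 mm), then the turn, a rotation vector about the tool's x, y, z in units of 8 degrees (1.0 is 8 degrees), then the finger opening in mm, from 0 to 85.4. A call has exactly 8 rows; each row shifts and turns the commanded pose from where the row before left it, along the tool's axes as they then stand; what a row does not reach is not made up. A row lasts 1/10 s, in which the tool goes at most 50 mm and 8.59 degrees, less where a joint would pass 70% of its speed; a pose out of reach is approached as far as the arm can. A call is refused whole if a number of a shift passes 1 or a number of a turn 1, either way. A call with a gripper value outside its range is refused whole. The fingers move at their own pace and stop on an object; FORCE is the grip in N (left out, the last holds). Time passes only in rows, so rows that do not move let the fingers close, or fill a call up. It gives the time, the measured TCP pose, the force, the opening and the grip force at its end, in the units of the state.
- sense(): the state, without advancing time (a new reading comes with each control period).
- capture(name): name is "scene" or "top" or "wrist"; returns the picture (384x512x3 uint8, blue, green, red); there is no depth.
- camera_model(name): a dict with "fx", "fy", "cx", "cy" (pixels), "k1" (the pictures are not rectified: a ray, as slopes to the right and down, at radius r is drawn at 1 + k1 r^2 times it, then the intrinsics apply), "world_from_camera" (4x4, takes a point from camera to world coordinates); the wrist camera has in their place "T_tool_cam" (4x4, takes a point from camera to tool coordinates, whose origin is the TCP and whose axes are the flange's). Camera axes: x right, y up, looking along -z (the intrinsics and any distortion apply to the point x, -y, -z); pixel columns grow to the right and rows downward; lengths in mm; the calibration is good to about 2 mm. A picture is of the moment at which its call begins: read the wrist's pose just before it. camera_model takes no time and is no camera call.
- finish_job(): hands the job in; it is judged then, once.
The state is a dict: "time_s": time; "joints": joint angles; "dq": joint speeds; "tau": joint torques, N m; "eef_pos": TCP position; "ee_rot": TCP orientation; "force": force on the tool from outside, world axes, zero at the start; "wrist_torque": the same for the moment, N m; "grip_width": opening from 0.0 (shut) to 1.0 (fully open); "grip_force": force on a finger pad.
Only numpy, scipy, OpenCV 4.12 (cv2) and the standard library are available. Lean on these libraries where they do the work, as an engineer would, in place of code of your own. Each camera call takes 0.05 s, during which the arm holds its last target. There are 200 camera calls.

## Working session

There is one attempt and no reset: what is moved stays moved. The work goes in short steps, Python scripts to look and compute and a shell command to move; the robot and the scene stay as the last step left them, time stands still between calls to the robot, and variables do not carry over. Pictures are saved under pics/ and viewed, at most 14 in all, crops included, and the job is handed in when it is done.

```bash
mkdir -p pics
python3 - <<'E'
from rig import *
import cv2
s=sense();print(s)
for n in("scene","top","wrist"):
    im=capture(n);cv2.imwrite(f"pics/{n}0.png",im);print(n,camera_model(n))
E
```

```text
{'time_s': 0.0, 'joints': array([-1.57138561e+00,  3.13458817e-01,  1.49842853e+00,  2.15706881e-06,
        1.33099128e+00, -2.23448376e-01]), 'dq': array([ 0.00106559, -0.00072103, -0.00109053, -0.00078554, -0.00116043,
        0.00138755]), 'tau': array([-1.74884726e-04, -4.12268651e+01, -2.59742117e+01, -1.91188278e-04,
        4.19568649e-03,  1.88821690e-05]), 'eef_pos': array([ 115.99897899, -511.76708477,  230.73378245]), 'ee_rot': array([-6.38836271e-04,  9.93797972e-01,  1.11198816e-01,  7.29166388e-05]), 'force': array([ 0.19973529, -0.89921026, -0.72585434]), 'wrist_torque': array([-0.0347537 ,  0.04427005, -0.03486186]), 'grip_force': 0.0, 'grip_width': 1.000402045162731}
scene {'fx': 374.7287762162789, 'fy': 374.7287762162789, 'cx': 258.34479802012095, 'cy': 192.27891782043503, 'k1': -0.08530077977791545, 'world_from_camera': array([[-7.47557165e-01,  4.17380835e-01, -5.16673517e-01,
        -2.09761669e+02],
       [-6.64195267e-01, -4.67756747e-01,  5.83136582e-01,
         8.34473101e+02],
       [ 1.71250996e-03,  7.79100034e-01,  6.26897283e-01,
         9.58497499
[... 384 characters left out ...]
886e-03,
        -2.81209143e+01],
       [-3.17523180e-03,  1.18119172e-01,  9.92994350e-01,
         1.26469344e+03],
       [ 0.00000000e+00,  0.00000000e+00,  0.00000000e+00,
         1.00000000e+00]])}
wrist {'fx': 292.93741445051603, 'fy': 292.93741445051603, 'cx': 254.92948973699922, 'cy': 193.5195069081888, 'k1': 0.015024777286528629, 'T_tool_cam': array([[ 4.67715477e-04,  9.65271151e-01,  2.61249662e-01,
         6.57763356e+01],
       [ 9.99999778e-01, -5.75439935e-04,  3.35848071e-04,
         4.53784466e-01],
       [ 4.74517942e-04,  2.61249447e-01, -9.65271206e-01,
        -1.43355969e+02],
       [ 0.00000000e+00,  0.00000000e+00,  0.00000000e+00,
         1.00000000e+00]])}
```

View pics/top0.png

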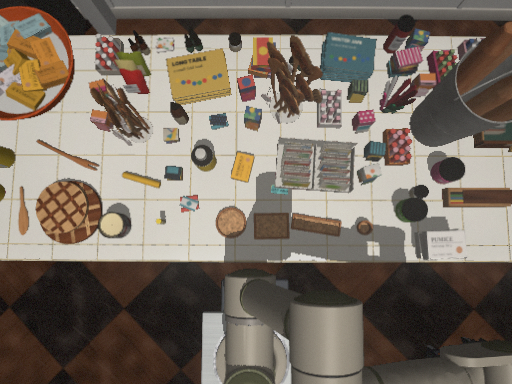

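View pics/scene0.png

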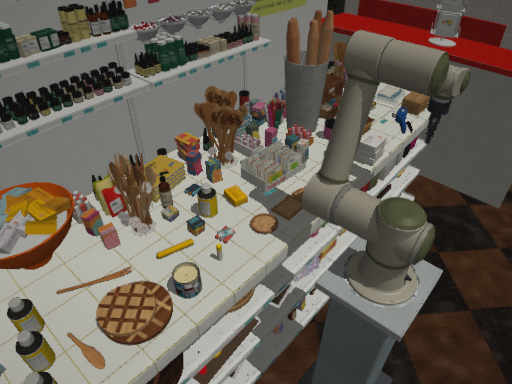

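Top view: soap (243,166), candle (141,180), tin (204,155), balm (160,217), coaster (231,221), soap tray (271,226), candle tray (316,224), pot (364,227), glass (115,225), jar (412,209). I'll zoom in for exact outlines.

```bash
cat > h.py <<'E'
from rig import *
import cv2, numpy as np
from scipy.spatial.transform import Rotation as R
def tool():
    s=sense();q=s["ee_rot"];T=np.eye(4)
    T[:3,:3]=R.from_quat([q[1],q[2],q[3],q[0]]).as_matrix();T[:3,3]=s["eef_pos"];return T
def rays(name,px,T=None):
    m=camera_model(name);K=np.array([[m["fx"],0,m["cx"]],[0,m["fy"],m["cy"]],[0,0,1]])
    u=cv2.undistortPoints(np.array(px,float).reshape(-1,1,2),K,np.array([m["k1"],0,0,0])).reshape(-1,2)
    W=T@m["T_tool_cam"] if name=="wrist" else m["world_from_camera"]
    d=np.c_[u[:,0],-u[:,1],-np.ones(len(u))]@W[:3,:3].T
    return W[:3,3],d
def plane(name,px,z,T=None):
    o,d=rays(name,px,T);return (o+d*((z-o[2])/d[:,2])[:,None])[:,:2]
E
python3 - <<'E'
from h import *
im=cv2.imread("pics/top0.png")
c=im[135:255,100:240];cv2.imwrite("pics/a.png",cv2.resize(c,None,fx=5,fy=5,interpolation=cv2.INTER_CUBIC))
c=im[195:250,210:390];cv2.imwrite("pics/b.png",cv2.resize(c,None,fx=4.4,fy=4.4,interpolation=cv2.INTER_CUBIC))
for n,p,z in[("soap",(243,166),30),("candle",(141,180),23),("tin",(204,155),128),("balm",(160,217),60),("coaster",(231,221),12),("stray",(271,226),12),("ctray",(316,224),12),("pot",(364,227),30),("glass",(115,225),75),("jar",(412,209),84)]:
    print(n,plane("top",p,z).round(1))
E
```

```text
soap [[622.9  27.6]]
candle [[576.3 365.5]]
tin [[638.3 142.4]]
balm [[452.3 288.3]]
coaster [[442.6  66.3]]
stray [[426.7 -65.2]]
ctray [[ 433.7 -213. ]]
pot [[ 423.8 -365.9]]
glass [[425.9 425.3]]
jar [[ 478.7 -503. ]]
```

View pics/a.png

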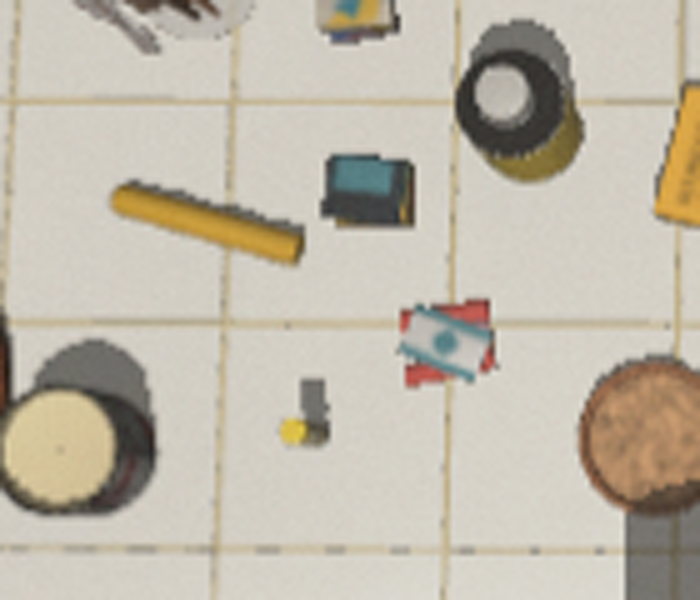

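View pics/b.png

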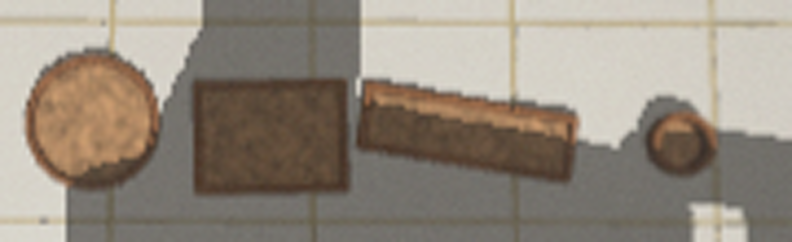

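Crop a: candle ends (115,200)/(298,247), tin cap centre (502,95), balm cap (293,431). Crop b: coaster centre (92,121), soap tray corners (195,80)…(349,191), candle tray corners (364,80),(578,115),(570,182),(358,148), pot rim centre (681,142).

Run:
```python
from h import *
im=cv2.imread("pics/top0.png");hsv=cv2.cvtColor(im,cv2.COLOR_BGR2HSV)
yel=cv2.inRange(hsv,(15,120,90),(32,255,255))
def comp(mask,at):
    n,l,st,c=cv2.connectedComponentsWithStats(mask,connectivity=8);i=l[at[1],at[0]]
    return np.argwhere(l==i)[:,::-1].astype(np.float32)
for n,at,z in[("soap",(243,166),30),("candle",(141,180),23)]:
    w=plane("top",comp(yel,at),z).astype(np.float32)
    print(n,"rect",cv2.minAreaRect(w))
A=lambda x,y:((x+.5)/5-.5+100,(y+.5)/5-.5+135)
B=lambda x,y:((x+.5)/4.4-.5+210,(y+.5)/4.4-.5+195)
print("tin cap",plane("top",[A(502,95)],128),"balm",plane("top",[A(293,431)],67),"glass",plane("top",[A(58,450)],70))
print("coaster",plane("top",[B(92,121),B(26,121),B(158,121)],12).round(1))
print("pot",plane("top",[B(681,142),B(647,142),B(715,142)],30).round(1))
for n,c in[("st",[(195,80),(346,80),(349,191),(195,193)]),("ct",[(364,80),(578,115),(570,182),(358,148)])]:
    w=plane("top",[B(*p) for p in c],12).astype(np.float32);print(n,w.round(1).tolist(),cv2.minAreaRect(w),w.mean(0))
```

```text
soap rect ((621.2899780273438, 30.5672607421875), (57.879150390625, 89.3283920288086), 76.50370025634766)
candle rect ((579.072509765625, 364.8708801269531), (130.0714569091797, 19.00373077392578), 73.58748626708984)
tin cap [[642.66206845 154.71635555]] balm [[440.00984347 291.80179366]] glass [[427.21123387 439.35221486]]
coaster [[438.9  67.8]
 [438.7 117.2]
 [439.1  18.5]]
pot [[ 424.2 -367.1]
 [ 424.1 -342. ]
 [ 424.3 -392.2]]
st [[469.79998779296875, -9.0], [470.20001220703125, -122.0], [387.70001220703125, -123.9000015258789], [385.79998779296875, -9.399999618530273]] ((428.11090087890625, -66.412353515625), (84.03807830810547, 114.46928405761719), 0.2926287353038788) [428.3874  -66.06453]
ct [[470.29998779296875, -135.5], [444.6000061035156, -295.3999938964844], [394.79998779296875, -288.3999938964844], [419.5, -130.6999969482422]] ((432.5372314453125, -211.97021484375), (162.73483276367188, 50.86216735839844), 81.08265686035156) [ 432.302   -212.52002]
```

```bash
cat > go.py <<'E'
import sys
from h import *
T=tool();s=sense();x=T[:3,0];print("t",s["time_s"].__round__(2),"pos",T[:3,3].round(1),"psi",np.degrees(np.arctan2(x[1],x[0])).round(1),"tilt",(T[:2,2]).round(3),"q",np.round(s["joints"],2),"gw",round(s["grip_width"],2),"gf",round(s["grip_force"],1),"F",s["force"].round(1))
if len(sys.argv)>3:
    g=np.array([float(a) for a in sys.argv[1:4]]);print("tool units",((g-T[:3,3])@T[:3,:3]/25).round(2))
E
python3 -m crank '[[[1,0,0,0,0,-0.95,85],[1,0,0,0,0,-0.95,85],[1,0,0,0,0,-0.95,85],[1,0,0,0,0,-0.95,85],[1,0,0,0,0,-0.95,85],[1,0,0,0,0,-0.95,85],[1,0,0,0,0,-0.95,85],[1,0,0,0,0,-0.95,85]]]' 40
python3 go.py 579 365 200
```

```text
time_s: 0.95
eef_pos: [264.1, -390.0, 231.0]
ee_rot: [-0.0, 0.799, 0.601, 0.0]
force: [-0.7, 0.5, 0.1]
grip_width: 0.993
grip_force: 0.0
t 0.95 pos [ 264.1 -390.   231. ] psi 73.9 tilt [-0.  0.] q [-1.23  0.19  1.65  0.    1.3  -0.94] gw 0.99 gf 0.0 F [-0.7  0.5  0.1]
tool units [32.51  3.72  1.25]
```

```bash
python3 -m crank '[[[1,0.11,0,0,0,0,85],[1,0.11,0,0,0,0,85],[1,0.11,0,0,0,0,85],[1,0.11,0,0,0,0,85],[1,0.11,0,0,0,0,85],[1,0.11,0,0,0,0,85],[1,0.11,0,0,0,0,85],[1,0.11,0,0,0,0,85]]]' >/dev/null
python3 -m crank '[[[1,0.11,0,0,0,0,85],[1,0.11,0,0,0,0,85],[1,0.11,0,0,0,0,85],[1,0.11,0,0,0,0,85],[1,0.11,0,0,0,0,85],[1,0.11,0,0,0,0,85],[1,0.11,0,0,0,0,85],[1,0.11,0,0,0,0,85]]]' >/dev/null
python3 -m crank '[[[1,0.11,0,0,0,0,85],[1,0.11,0,0,0,0,85],[1,0.11,0,0,0,0,85],[1,0.11,0,0,0,0,85],[1,0.11,0,0,0,0,85],[1,0.11,0,0,0,0,85],[1,0.11,0,0,0,0,85],[1,0.11,0,0,0,0,85]]]' >/dev/null
python3 -m crank '[[[1,0.11,0,0,0,0,85],[1,0.11,0,0,0,0,85],[1,0.11,0,0,0,0,85],[1,0.11,0,0,0,0,85],[1,0.11,0,0,0,0,85],[1,0.11,0,0,0,0,85],[0,0,0.5,0,0,0,85],[0,0,0.5,0,0,0,85]]]'
cat > look.py <<'E'
import sys
from h import *
T=tool();im=capture("wrist");cv2.imwrite("pics/%s.png"%sys.argv[1],im);np.save("pics/%s.npy"%sys.argv[1],T)
E
python3 look.py w1; python3 go.py 579 365 150
```

```text
time_s: 4.15
eef_pos: [554.6, 305.0, 204.9]
ee_rot: [-0.0, 0.801, 0.599, -0.001]
force: [0.9, -0.1, 0.8]
grip_width: 0.996
grip_force: 0.0
t 4.2 pos [553.8 304.2 202.5] psi 73.6 tilt [-0.005 -0.002] q [ 0.32  0.58  1.18 -0.    1.39  0.6 ] gw 1.0 gf 0.0 F [-0.9 -0.5 -2.4]
tool units [2.62 0.29 2.09]
```

View pics/w1.png

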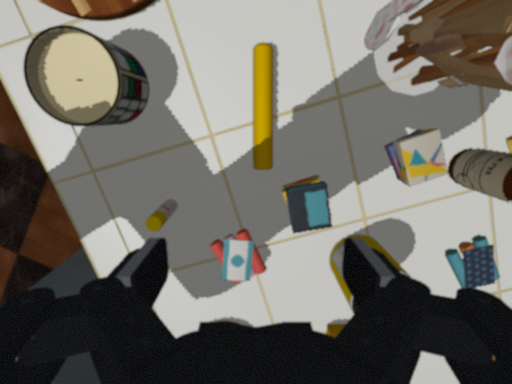

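Wrist view: candle upright in image from (264,44) to (263,168), balm cap near (155,222), tin partly behind the right finger.

```bash
python3 - <<'E'
from h import *
im=cv2.imread("pics/w1.png");T=np.load("pics/w1.npy");hsv=cv2.cvtColor(im,cv2.COLOR_BGR2HSV)
yel=cv2.inRange(hsv,(15,110,50),(35,255,255))
n,l,st,c=cv2.connectedComponentsWithStats(yel)
for p in[(262,100),(155,222)]:
    w=plane("wrist",np.argwhere(l==l[p[1],p[0]])[:,::-1],23 if p[0]>200 else 60,T).astype(np.float32);print(cv2.minAreaRect(w),len(w))
E
python3 go.py 579 365 5
```

```text
((581.9854125976562, 370.69091796875), (127.33463287353516, 20.512645721435547), 74.52130126953125) 2308
((443.5793151855469, 294.0375671386719), (24.755197525024414, 15.309820175170898), 27.63710594177246) 292
t 4.2 pos [553.8 304.2 202.5] psi 73.6 tilt [-0.005 -0.002] q [ 0.32  0.58  1.18 -0.    1.39  0.6 ] gw 1.0 gf 0.0 F [-0.9 -0.5 -2.4]
tool units [2.64 0.31 7.89]
```

```bash
python3 -m crank '[[[0.9,0.11,0.6,0,0,0,60],[0.9,0.11,0.8,0,0,0,60],[0.97,0.11,1,0,0,0,60],[0,0,1,0,0,0,60],[0,0,1,0,0,0,60],[0,0,1,0,0,0,60],[0,0,1,0,0,0,60],[0,0,0,0,0,0,60]]]' >/dev/null
python3 go.py 580.5 368 4
```

```text
t 5.0 pos [580.4 367.3  42.4] psi 73.5 tilt [-0.007 -0.003] q [ 0.39  0.85  1.13 -0.    1.17  0.68] gw 0.7 gf 0.0 F [-0.6 -0.5 -0.1]
tool units [0.03 0.   1.54]
```

```bash
python3 -m crank '[[[0.03,0,0.7,0,0,0,60],[0,0,0.5,0,0,0,60],[0,0,0.34,0,0,0,60],[0,0,0,0,0,0,60],[0,0,0,0,0,0,15],[0,0,0,0,0,0,15],[0,0,0,0,0,0,15],[0,0,0,0,0,0,15]]]' 40 >/dev/null
python3 -m crank '[[[0,0,0,0,0,0,15],[0,0,0,0,0,0,15],[0,0,0,0,0,0,15],[0,0,-0.4,0,0,0,15],[0,0,-1,0,0,0,15],[0,0,-1,0,0,0,15],[0,0,-1,0,0,0,15],[0,0,-1,0,0,0,15]]]' 40
python3 go.py 432.4 -212 110;python3 look.py w2
```

```text
time_s: 6.6
eef_pos: [582.3, 369.8, 119.1]
ee_rot: [-0.0, 0.801, 0.599, -0.0]
force: [0.2, 0.2, -0.5]
grip_width: 0.257
grip_force: 39.6
t 6.6 pos [582.3 369.8 119.1] psi 73.6 tilt [-0. -0.] q [0.4  0.77 1.06 0.   1.31 0.68] gw 0.26 gf 39.6 F [ 0.2  0.2 -0.5]
tool units [-24.02   0.83   0.37]
```

View pics/w2.png

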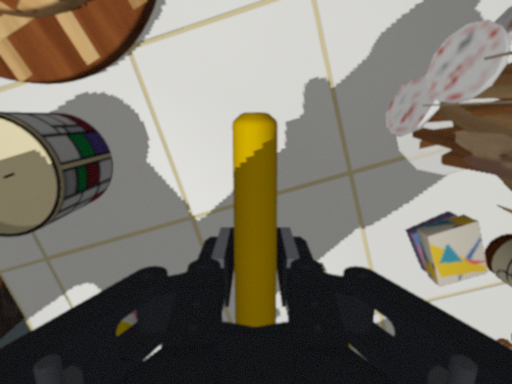

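```bash
python3 - <<'E'
from h import *
T=np.load("pics/w2.npy")
for dz in(10,22):
    w=plane("wrist",[(255,115),(255,125)],T[2,3]+dz,T);print(dz,((np.c_[w,[T[2,3]]*2]-T[:3,3])@T[:3,:3])[:,:2])
E
python3 -m crank '[[[-1,0.03,0,0,0,0,15],[-1,0.03,0,0,0,0,15],[-1,0.03,0,0,0,0,15],[-1,0.03,0,0,0,0,15],[-1,0.03,0,0,0,0,15],[-1,0.03,0,0,0,0,15],[-1,0.03,0,0,0,0,15],[-1,0.03,0,0,0,0,15]]]' >/dev/null
python3 -m crank '[[[-1,0.03,0,0,0,0,15],[-1,0.03,0,0,0,0,15],[-1,0.03,0,0,0,0,15],[-1,0.03,0,0,0,0,15],[-1,0.03,0,0,0,0,15],[-1,0.03,0,0,0,0,15],[-1,0.03,0,0,0,0,15],[-1,0.03,0,0,0,0,15]]]' >/dev/null
python3 -m crank '[[[-1,0.03,0,0,0,0,15],[-1,0.03,0,0,0,0,15],[-1,0.03,0,0,0,0,15],[-1,0.03,0,0,0,0,15],[-1,0.03,0,0,0,0,15],[-1,0.03,0,0,0,0,15],[-0.8,0.03,0,0,0,-0.48,15],[0,0,0,0,0,-0.48,15]]]' >/dev/null
python3 -m crank '[[[0,0,0,0,0,0,15],[0,0,0,0,0,0,15],[0,0,0,0,0,0,15],[0,0,0,0,0,0,15],[0,0,0,0,0,0,15],[0,0,0,0,0,0,15],[0,0,0,0,0,0,15],[0,0,0,0,0,0,15]]]' >/dev/null
python3 look.py w3
python3 go.py 432.4 -212 110
```

```text
10 [[6.51815403e+01 5.76812676e-02]
 [6.09094897e+01 5.99420595e-02]]
22 [[65.20985494  0.06576188]
 [61.32226348  0.06781921]]
t 9.9 pos [ 437.9 -181.7  117.8] psi 81.2 tilt [ 0. -0.] q [-0.64  0.33  1.8  -0.    1.01 -0.49] gw 0.25 gf 39.6 F [-0.3  0.7 -0.1]
tool units [-1.23 -0.03  0.31]
```

View pics/w3.png

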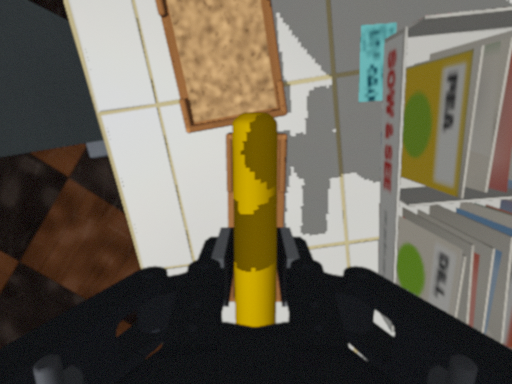

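Candle is centred in the grip. Candle tray rim corners at (228,134) and (286,134), and the book rack face is to the right near (388,200).

Run:
```python
from h import *
T=np.load("pics/w3.npy")
w=plane("wrist",[(228,134),(286,134)],12,T);print(w,w.mean(0)-81*np.array([np.cos(np.radians(81.1)),np.sin(np.radians(81.1))]))
print("rack",[plane("wrist",[(375,270),(390,100)],z,T).round(0).tolist() for z in(0,90)])
print("stray corner",plane("wrist",[(188,131),(284,112)],12,T))
```

```text
[[ 423.16289819 -129.22720923]
 [ 471.00504241 -136.57490978]] [ 434.55242901 -212.92580864]
rack [[[543.0, -282.0], [563.0, -123.0]], [[510.0, -225.0], [523.0, -121.0]]]
stray corner [[ 390.71055577 -121.80036973]
 [ 471.57210985 -118.80031848]]
```

```bash
python3 -m crank '[[[-0.65,0,0,0,0,0,15],[-0.6,0,0.5,0,0,0,15],[0,0,0.9,0,0,0,15],[0,0,0.9,0,0,0,15],[0,0,0.9,0,0,0,15],[0,0,0.6,0,0,0,15],[0,0,0.25,0,0,0,15],[0,0,0,0,0,0,15]]]' >/dev/null
python3 -m crank '[[[0,0,0,0,0,0,15],[0,0,0.04,0,0,0,15],[0,0,0.04,0,0,0,15],[0,0,0,0,0,0,15],[0,0,0,0,0,0,15],[0,0,0,0,0,0,15],[0,0,0,0,0,0,15],[0,0,0,0,0,0,15]]]' >/dev/null
python3 go.py 433.3 -212.5 14
```

```text
t 11.5 pos [ 433.2 -212.7   14.6] psi 81.2 tilt [ 0. -0.] q [-0.7   0.52  1.85 -0.    0.77 -0.55] gw 0.26 gf 39.9 F [ 0.3 -1.2  1.6]
tool units [0.01 0.   0.03]
```

```bash
python3 -m crank '[[[0,0,0,0,0,0,32],[0,0,0,0,0,0,40],[0,0,0,0,0,0,48],[0,0,0,0,0,0,48],[0,0,-0.4,0,0,0,48],[0,0,-1,0,0,0,48],[0,0,-1,0,0,0,48],[0,0,-1,0,0,0,48]]]' >/dev/null
python3 -m crank '[[[0.2,0,-1,0,0,-1,85],[0.5,0.1,-1,0,0,-1,85],[0.5,0.1,-1,0,0,-1,85],[0.5,0.3,-0.5,0,0,-1,85],[0,0,0,0,0,-1,85],[0,0,0,0,0,-1,85],[0,0,0,0,0,-1,85],[0,0,0,0,0,-1,85]]]' >/dev/null
python3 -m crank '[[[0,0,0,0,0,-1,85],[0,0,0,0,0,-1,85],[0,0,0,0,0,-0.67,85],[0,0,0,0,0,0,85],[0,0,0,0,0,0,85],[0,0,0,0,0,0,85],[0,0,0,0,0,0,85],[0,0,0,0,0,0,85]]]' >/dev/null
python3 go.py 621.3 30.5 150;python3 look.py w4
python3 - <<'E'
from h import *
im=capture("top");cv2.imwrite("pics/t4.png",cv2.resize(im[135:255,150:390],None,fx=3,fy=3))
E
```

```text
t 13.9 pos [ 441.4 -168.5  187.1] psi 166.6 tilt [-0.  0.] q [-0.61  0.24  1.72  0.    1.19 -1.95] gw 0.99 gf 0.0 F [ 0.2 -0.4 -0.4]
tool units [-5.15  9.41  1.48]
```

View pics/t4.png

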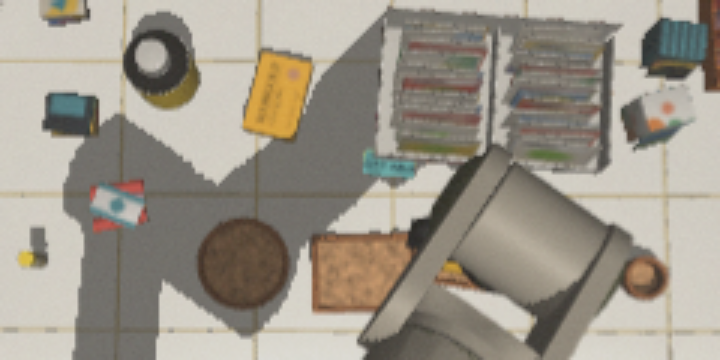

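```bash
python3 -m crank '[[[-0.54,1,0,0,0,0,85],[-0.54,1,0,0,0,0,85],[-0.54,1,0,0,0,0,85],[-0.54,1,0,0,0,0,85],[-0.54,1,0,0,0,0,85],[-0.54,1,0,0,0,0,85],[-0.54,1,0,0,0,0,85],[-0.54,1,0,0,0,0,85]]]' >/dev/null
python3 -m crank '[[[-0.5,0.9,0,0,0,0,85],[-0.33,0.5,0,0,0,0,85],[0,0,0,0,0,0,85],[0,0,0,0,0,0,85],[0,0,0,0,0,0,85],[0,0,0,0,0,0,85],[0,0,0,0,0,0,85],[0,0,0,0,0,0,85]]]' >/dev/null
python3 look.py w5;python3 go.py 621.3 30.5 5
python3 - <<'E'
from h import *
im=cv2.imread("pics/w5.png");T=np.load("pics/w5.npy");hsv=cv2.cvtColor(im,cv2.COLOR_BGR2HSV)
yel=cv2.inRange(hsv,(13,110,50),(35,255,255))
n,l,st,c=cv2.connectedComponentsWithStats(yel)
for i in range(1,n):
    if st[i,4]>1500:
        w=plane("wrist",np.argwhere(l==i)[:,::-1],30,T).astype(np.float32);print(st[i],cv2.minAreaRect(w))
E
```

```text
t 15.65 pos [621.   30.1 187.2] psi 166.6 tilt [0. 0.] q [-0.14  0.56  1.25  0.    1.34 -1.48] gw 1.0 gf 0.0 F [0.6 0.1 0.2]
tool units [-0.01  0.02  7.29]
[  49    0  136   70 6815] ((449.89166259765625, -57.298946380615234), (109.58094787597656, 60.236019134521484), 89.61197662353516)
[ 202    0   99   44 3009] ((476.9640197753906, 60.352455139160156), (87.93981170654297, 34.787132263183594), 76.6320571899414)
[   0   16   64   61 3203] ((449.53778076171875, -148.09585571289062), (60.941009521484375, 48.1358528137207), 80.5065689086914)
[ 230  138   57   84 4457] ((623.2034912109375, 31.849578857421875), (57.627784729003906, 89.214111328125), 76.47472381591797)
[ 340  141   69   71 1975] ((637.2380981445312, 144.0411376953125), (53.737342834472656, 74.853759765625), 50.83393859863281)
```

View pics/w5.png

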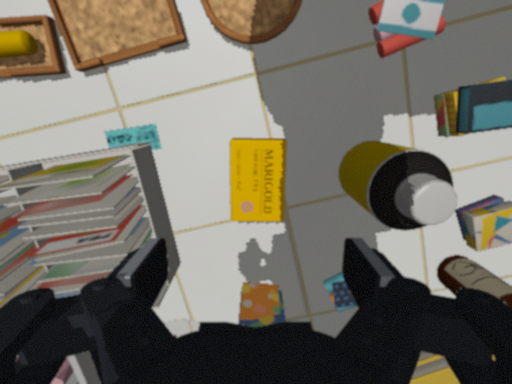

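```bash
python3 -m crank '[[[-0.04,0.05,1,0,0,0,85],[0,0,1,0,0,0,85],[0,0,1,0,0,0,85],[0,0,1,0,0,0,85],[0,0,1,0,0,0,85],[0,0,1,0,0,0,85],[0,0,0.9,0,0,0,85],[0,0,0.45,0,0,0,85]]]' >/dev/null
python3 -m crank '[[[0,0,0,0,0,0,85],[0,0,0,0,0,0,50],[0,0,0,0,0,0,50],[0,0,0,0,0,0,50],[0,0,0,0,0,0,50],[0,0,0,0,0,0,50],[0,0,0,0,0,0,50],[0,0,0,0,0,0,50]]]' 40
python3 go.py 428.4 -66 110
```

```text
time_s: 17.25
eef_pos: [623.2, 31.2, 4.9]
ee_rot: [0.001, 0.117, 0.993, -0.0]
force: [-0.7, 0.1, 7.4]
grip_width: 0.672
grip_force: 44.2
t 17.25 pos [623.2  31.2   4.9] psi 166.6 tilt [ 0.003 -0.   ] q [-0.14  0.77  1.4  -0.    0.97 -1.47] gw 0.67 gf 44.2 F [-0.7  0.1  7.4]
tool units [ 6.67 -5.59 -4.22]
```

```bash
python3 -m crank '[[[0,0,-0.3,0,0,0,50],[0,0,-0.6,0,0,0,50],[0,0,-1,0,0,0,50],[0,0,-1,0,0,0,50],[0.5,0,-1,0,0,0,50],[1,0,-0.4,0,0,0,50],[1,0,0,0,0,0,50],[1,0,0,0,0,0,50]]]' >/dev/null
python3 -m crank '[[[1,0,0,0,0,0,50],[1,-0.2,0,0,0,0,50],[1,-0.8,0,0,0,0,50],[0.17,-1,0,0,0,0,50],[0,-1,0,0,0,0,50],[0,-1,0,0,0,0,50],[0,-1,0,0,0,0,50],[0,-0.6,0,0,0,0,50]]]' >/dev/null
python3 -m crank '[[[0,0,0,0,0,0.97,50],[0,0,0,0,0,0.97,50],[0,0,0,0,0,0.97,50],[0,0,0,0,0,0.97,50],[0,0,0,0,0,0.97,50],[0,0,0,0,0,0.97,50],[0,0,0,0,0,0.97,50],[0,0,0,0,0,0.97,50]]]' >/dev/null
python3 -m crank '[[[0,0,0,0,0,0.9,50],[0,0,0,0,0,0.88,50],[0,0,0,0,0,0,50],[0,0,0,0,0,0,50],[0,0,0,0,0,0,50],[0,0,0,0,0,0,50],[0,0,0,0,0,0,50],[0,0,0,0,0,0,50]]]' >/dev/null
python3 look.py w6;python3 go.py 428.4 -66 11
python3 - <<'E'
from h import *
im=capture("top");cv2.imwrite("pics/t6.png",im)
E
```

```text
t 20.5 pos [427.7 -66.3 110.8] psi 90.3 tilt [-0.  0.] q [-0.43  0.26  1.92  0.    0.96 -0.43] gw 0.67 gf 43.4 F [-0.5  0.4 -0.9]
tool units [0.01 0.03 3.99]
```

View pics/w6.png

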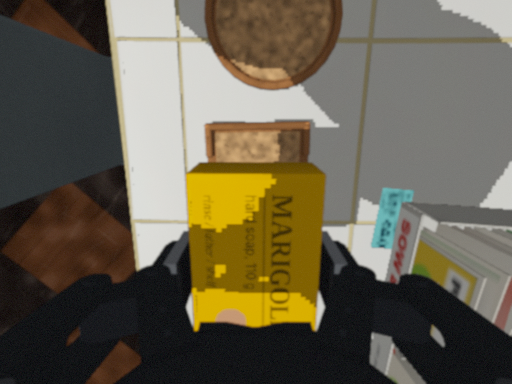

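Soap held square: far edge (188–325,166), tray far rim (206–311,124).

```bash
python3 - <<'E'
from h import *
T=np.load("pics/w6.npy")
w=plane("wrist",[(206,124),(311,124)],12,T);print("tray far",w,w.mean(0)-[0,58])
w=plane("wrist",[(188,166),(325,166)],T[2,3]-4.9+30,T);print("soap far",w,w.mean(0)-[0,44])
w=plane("wrist",[(205,20),(342,20),(273,89)],12,T);print("coaster",w)
E
python3 -m crank '[[[0.01,0.04,0.4,0,0,0,50],[0,0,0.8,0,0,0,50],[0,0,0.8,0,0,0,50],[0,0,0.8,0,0,0,50],[0,0,0.5,0,0,0,50],[0,0,0.3,0,0,0,50],[0,0,0.2,0,0,0,50],[0,0,0,0,0,0,50]]]' >/dev/null
python3 go.py 428.4 -66 10.9
```

```text
tray far [[387.92325705  -8.52478744]
 [472.31326171  -8.03050081]] [430.11825938 -66.27764413]
soap far [[400.10787432 -21.27177403]
 [455.92229006 -20.93791993]] [428.01508219 -65.10484698]
coaster [[390.13052074  65.65893345]
 [490.72846686  66.14602332]
 [441.1852705   18.32022634]]
t 21.35 pos [428.6 -65.9  15.4] psi 90.3 tilt [-0.001  0.   ] q [-0.42  0.44  1.99  0.    0.71 -0.43] gw 0.67 gf 43.5 F [ 0.2 -0.4 -0.5]
tool units [-0.   -0.01  0.18]
```

```bash
python3 -m crank '[[[0,0,0.1,0,0,0,50],[0,0,0.06,0,0,0,50],[0,0,0.05,0,0,0,50],[0,0,0,0,0,0,50],[0,0,0,0,0,0,50],[0,0,0,0,0,0,50],[0,0,0,0,0,0,50],[0,0,0,0,0,0,50]]]'
python3 -m crank '[[[0,0,0,0,0,0,62],[0,0,0,0,0,0,68],[0,0,0,0,0,0,74],[0,0,0,0,0,0,80],[0,0,0,0,0,0,80],[0,0,-0.4,0,0,0,80],[0,0,-1,0,0,0,80],[0,0,-1,0,0,0,80]]]' >/dev/null
python3 -m crank '[[[0,0,-1,0,0,0,85],[0,0,-1,0,0,0,85],[0,0,-1,0,0,0,85],[0,0,-1,0,0,0,85],[0,0,-1,0,0,0,85],[0.3,0,-0.3,0,0,0,85],[0.8,0.6,0,0,0,0,85],[1,1,0,0,0,0,85]]]' >/dev/null
python3 go.py 642 154 200; python3 look.py w7
```

```text
time_s: 22.15
eef_pos: [428.9, -66.0, 10.8]
ee_rot: [0.0, 0.705, 0.709, 0.0]
force: [-1.4, 0.3, 5.1]
grip_width: 0.671
grip_force: 44.2
t 23.75 pos [468.2 -12.6 203.2] psi 90.2 tilt [ 0. -0.] q [-0.28  0.21  1.7  -0.    1.22 -0.28] gw 0.99 gf 0.0 F [ 0.3 -0.9 -0.1]
tool units [6.64 6.97 0.13]
```

View pics/w7.png

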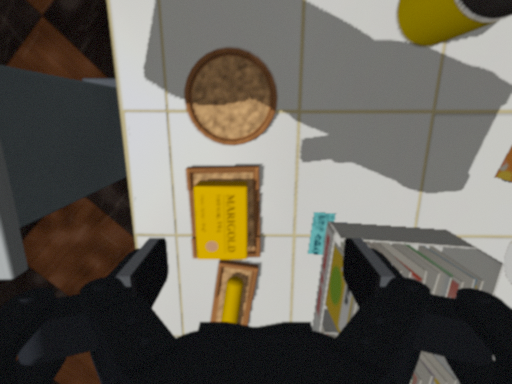

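```bash
python3 -m crank '[[[0.85,0.9,0,0,0,0,85],[0.95,1,0,0,0,0,85],[0.95,1,0,0,0,0,85],[0.95,1,0,0,0,0,85],[0.95,1,0,0,0,0,85],[0.95,1,0,0,0,0,85],[0.7,0.75,0,0,0,0,85],[0.34,0.37,0,0,0,0,85]]]' >/dev/null
python3 -m crank '[[[0,0,0,0,0,0,85],[0,0,0,0,0,0,85],[0,0,0,0,0,0,85],[0,0,0,0,0,0,85],[0,0,0,0,0,0,85],[0,0,0,0,0,0,85],[0,0,0,0,0,0,85],[0,0,0,0,0,0,85]]]' >/dev/null
python3 look.py w8
python3 - <<'E'
from h import *
im=cv2.imread("pics/w7.png");T=np.load("pics/w7.npy");hsv=cv2.cvtColor(im,cv2.COLOR_BGR2HSV)
yel=cv2.inRange(hsv,(22,200,90),(35,255,255))
n,l,st,c=cv2.connectedComponentsWithStats(yel)
for p,z in[((200,215),36),((231,300),29)]:
    w=plane("wrist",np.argwhere(l==l[p[1],p[0]])[:,::-1],z,T).astype(np.float32);print(cv2.minAreaRect(w))
E
python3 go.py 642 154 100
```

```text
((429.8826904296875, -64.1841812133789), (92.21823120117188, 58.89060592651367), 89.95809936523438)
((440.19244384765625, -171.31219482421875), (63.48672866821289, 19.84790802001953), 82.49408721923828)
t 25.45 pos [643.1 153.5 203. ] psi 90.3 tilt [-0.  0.] q [0.06 0.64 1.07 0.   1.43 0.05] gw 0.99 gf 0.0 F [0.  0.8 0. ]
tool units [ 0.02 -0.04  4.12]
```

View pics/w8.png

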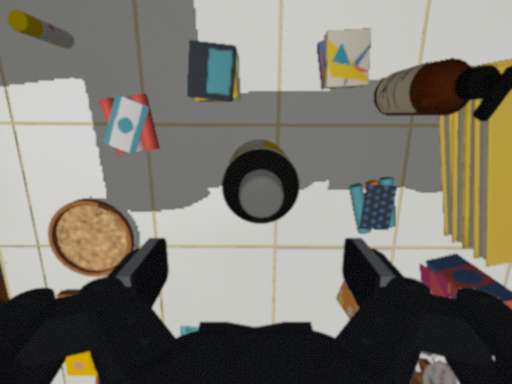

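Wrist view: tin cap centred (262,195), coaster (91,237), balm upper left.

Run:
```python
from h import *
T=np.load("pics/w8.npy")
print(plane("wrist",[(262,195),(238,195),(286,195)],128,T).round(1))
print("coaster",plane("wrist",[(91,237),(49,237),(133,237)],12,T).round(1),"balm cap",plane("wrist",[(19,21)],67,T))
```

```text
[[648.4 158.9]
 [629.9 158.8]
 [667.  159. ]]
coaster [[442.4  72.4]
 [391.6  72.3]
 [493.6  72.6]] balm cap [[443.50170345 292.95239544]]
```

```bash
python3 -m crank '[[[0.14,0.1,0.6,0,0,0,70],[0,0,0.9,0,0,0,70],[0,0,0.9,0,0,0,70],[0,0,0.8,0,0,0,70],[0,0,0.6,0,0,0,70],[0,0,0.36,0,0,0,70],[0,0,0,0,0,0,70],[0,0,0,0,0,0,70]]]' 
python3 -m crank '[[[0,0,0,0,0,0,25],[0,0,0,0,0,0,25],[0,0,0,0,0,0,25],[0,0,0,0,0,0,25],[0,0,0,0,0,0,25],[0,0,0,0,0,0,25],[0,0,0,0,0,0,25],[0,0,0,0,0,0,25]]]' 40
python3 go.py 440.5 68 170
```

```text
time_s: 26.25
eef_pos: [646.0, 157.1, 99.7]
ee_rot: [0.0, 0.705, 0.709, 0.0]
force: [0.4, 0.5, -0.4]
grip_width: 0.816
grip_force: 0.0
time_s: 27.05
eef_pos: [647.4, 157.1, 101.5]
ee_rot: [0.002, 0.705, 0.709, 0.002]
force: [3.1, 0.5, 6.6]
grip_width: 0.418
grip_force: 58.0
t 27.05 pos [647.4 157.1 101.5] psi 90.3 tilt [0.006 0.   ] q [ 0.06  0.73  1.18 -0.    1.22  0.06] gw 0.42 gf 58.0 F [3.1 0.5 6.6]
tool units [-3.52 -8.27 -2.79]
```

```bash
python3 -m crank '[[[0,0,-0.3,0,0,0,25],[0,0,-0.6,0,0,0,25],[0,0,-0.9,0,0,0,25],[0,0,-0.9,0,0,0,25],[-0.1,-0.3,-0.3,0,0,0,25],[-0.3,-0.7,0,0,0,0,25],[-0.4,-1,0,0,0,0,25],[-0.4,-1,0,0,0,0,25]]]' >/dev/null
python3 -m crank '[[[-0.4,-1,0,0,0,0,25],[-0.4,-1,0,0,0,0,25],[-0.4,-1,0,0,0,0,25],[-0.4,-0.9,0,0,0,0,25],[-0.4,-0.7,0,0,0,0,25],[-0.2,-0.45,0,0,0,0,25],[-0.1,-0.15,0,0,0,0,25],[0,0,0,0,0,0,25]]]' >/dev/null
python3 -m crank '[[[0,0,0,0,0,0,25],[0,0,0,0,0,0,25],[0,0,0,0,0,0,25],[0,0,0,0,0,0,25],[0,0,0,0,0,0,25],[0,0,0,0,0,0,25],[0,0,0,0,0,0,25],[0,0,0,0,0,0,25]]]' >/dev/null
python3 look.py w9
python3 go.py 440.8 68 106
```

```text
t 29.5 pos [441.   68.5 174.1] psi 90.3 tilt [ 0. -0.] q [-0.11  0.2   1.81 -0.    1.14 -0.11] gw 0.42 gf 56.4 F [ 0.4  0.2 -1.8]
tool units [-0.02 -0.01  2.72]
```

View pics/w9.png

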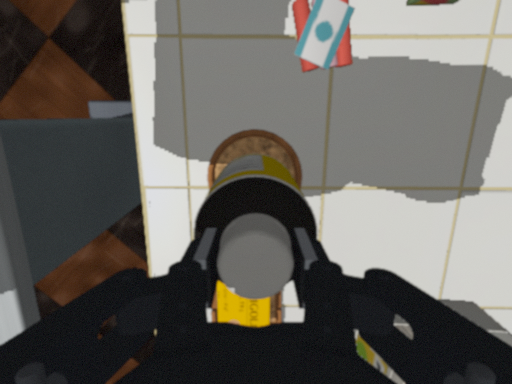

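Tin hangs straight; coaster rim extremes (254,130), (209,172), (301,175).

```bash
python3 - <<'E'
from h import *
T=np.load("pics/w9.npy")
print("cap",plane("wrist",[(256,256)],T[2,3]+26.5,T))
print("coaster top/l/r",plane("wrist",[(254,130),(209,172),(301,175)],12,T)-[[0,51],[0,0],[0,0]])
E
python3 -m crank '[[[0,0,0.5,0,0,0,25],[0,0,0.8,0,0,0,25],[0,0,0.6,0,0,0,25],[0,0,0.3,0,0,0,25],[0,0,0.2,0,0,0,25],[0,0,0.1,0,0,0,25],[0,0,0,0,0,0,25],[0,0,0,0,0,0,25]]]'
```

```text
cap [[441.42269756  74.13153072]]
coaster top/l/r [[439.70667334  67.65981296]
 [392.27429082  74.91393822]
 [489.80168806  72.21559919]]
time_s: 30.3
eef_pos: [441.3, 68.5, 112.0]
ee_rot: [0.0, 0.705, 0.709, 0.0]
force: [1.0, -0.2, -1.6]
grip_width: 0.422
grip_force: 56.4
```

```bash
python3 -m crank '[[[-0.13,0,0,0,0,0,25],[0,0,0.08,0,0,0,25],[0,0,0.06,0,0,0,25],[0,0,0.06,0,0,0,25],[0,0,0,0,0,0,25],[0,0,0,0,0,0,25],[0,0,0,0,0,0,25],[0,0,0,0,0,0,25]]]'
```

```text
time_s: 31.1
eef_pos: [441.2, 65.3, 107.3]
ee_rot: [0.0, 0.705, 0.709, 0.0]
force: [-3.5, -1.0, 8.2]
grip_width: 0.421
grip_force: 58.7
```

```bash
python3 -m crank '[[[0,0,0,0,0,0,45],[0,0,0,0,0,0,55],[0,0,0,0,0,0,65],[0,0,0,0,0,0,65],[0,0,-0.4,0,0,0,65],[0,0,-1,0,0,0,65],[0,0,-1,0,0,0,65],[0,0,-1,0,0,0,65]]]' >/dev/null
python3 -m crank '[[[0.5,0,-0.3,0,0,0,60],[1,0,0,0,0,0,60],[1,0,0,0,0,0,60],[1,0,0,0,0,0,60],[1,0,0,0,0,0,60],[1,0,0,0,0,0,60],[1,0,0,0,0,0,60],[0.5,0,0,0,0,0,60]]]' >/dev/null
python3 -m crank '[[[0,0,0,0,0,0,60],[0,0,0,0,0,0,60],[0,0,0,0,0,0,60],[0,0,0,0,0,0,60],[0,0,0,0,0,0,60],[0,0,0,0,0,0,60],[0,0,0,0,0,0,60],[0,0,0,0,0,0,60]]]' >/dev/null
python3 look.py w10
python3 go.py 442 292 35
python3 - <<'E'
from h import *
im=cv2.imread("pics/w10.png");T=np.load("pics/w10.npy");hsv=cv2.cvtColor(im,cv2.COLOR_BGR2HSV)
yel=cv2.inRange(hsv,(22,150,70),(35,255,255))
n,l,st,c=cv2.connectedComponentsWithStats(yel)
for i in range(1,n):
    if st[i,4]>100:
        p=np.argwhere(l==i)[:,::-1];print(st[i],c[i],plane("wrist",[c[i]],67,T).round(1),cv2.minAreaRect(plane("wrist",p,67,T).astype(np.float32)))
E
cat > top.py <<'E'
import sys
from h import *
im=capture("top");cv2.imwrite("pics/%sf.png"%sys.argv[1],im);cv2.imwrite("pics/%s.png"%sys.argv[1],cv2.resize(im[195:250,210:390],None,fx=4.4,fy=4.4,interpolation=cv2.INTER_CUBIC))
E
python3 top.py t10
```

```text
t 33.55 pos [440.2 240.3 199. ] psi 90.3 tilt [-0. -0.] q [ 0.27  0.29  1.62 -0.    1.24  0.26] gw 0.7 gf 0.0 F [ 0.2 -1.3 -0.2]
tool units [2.07 0.08 6.56]
[250 120  17  17 222] [257.77477477 127.7027027 ] [[442.4 293.9]] ((442.6003723144531, 293.6116638183594), (14.701095581054688, 14.323647499084473), 0.3070072829723358)
[380 140  14  20 130] [387.21538462 148.18461538] [[563.1 275.8]] ((561.2850341796875, 274.94000244140625), (17.68149185180664, 11.227021217346191), 83.07669830322266)
[236 282  49  45 908] [267.7246696  305.71255507] [[454.7 105.5]] ((446.5290832519531, 107.80799865722656), (45.64177703857422, 54.67498016357422), 9.713907241821289)
```

View pics/w10.png

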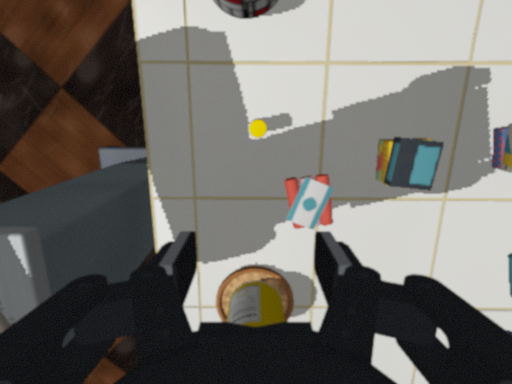

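View pics/t10.png

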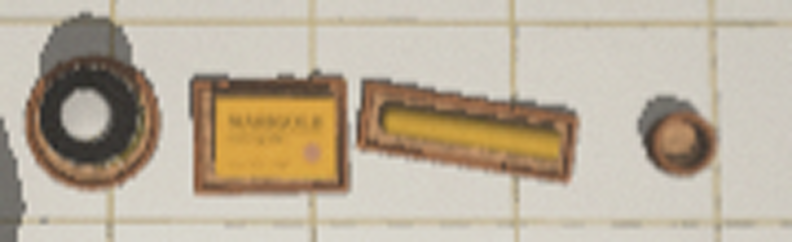

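All three goods sit in their holders and the pot is clear. That view took me to 15 pictures, one over the limit of 14, so I'll look at no more and use numbers only from here.

```bash
python3 -m crank '[[[0.7,0.04,0.6,0,0,0,50],[0.9,0.05,0.9,0,0,0,50],[0.5,0,1,0,0,0,50],[0,0,1,0,0,0,50],[0,0,1,0,0,0,50],[0,0,1,0,0,0,50],[0,0,0.7,0,0,0,50],[0,0,0.36,0,0,0,50]]]' >/dev/null
python3 -m crank '[[[0,0,0,0,0,0,40],[0,0,0,0,0,0,25],[0,0,0,0,0,0,20],[0,0,0,0,0,0,10],[0,0,0,0,0,0,10],[0,0,0,0,0,0,10],[0,0,0,0,0,0,10],[0,0,0,0,0,0,10]]]' 20
python3 -m crank '[[[0,0,-0.3,0,0,0,10],[0,0,-0.7,0,0,0,10],[0,0,-1,0,0,0,10],[0,0,-1,0,0,0,10],[0,0,-1,0,0,0,10],[0,0,-1,0,0,0,10],[0,0,-1,0,0,0,10],[0,0,-1,0,0,0,10]]]'
python3 go.py 424.2 -367 200
```

```text
time_s: 35.2
eef_pos: [442.7, 293.1, 36.0]
ee_rot: [0.0, 0.705, 0.709, 0.001]
force: [1.4, -0.2, 7.0]
grip_width: 0.187
grip_force: 20.7
time_s: 36.0
eef_pos: [441.9, 292.7, 211.6]
ee_rot: [0.0, 0.705, 0.709, 0.0]
force: [0.3, 0.4, 0.2]
grip_width: 0.187
grip_force: 20.2
t 36.0 pos [441.9 292.7 211.6] psi 90.3 tilt [0. 0.] q [0.36 0.34 1.51 0.   1.29 0.36] gw 0.19 gf 20.2 F [0.3 0.4 0.2]
tool units [-26.39  -0.84   0.46]
```

```bash
python3 -m crank '[[[-0.5,-0.02,0,0,0,0,10],[-1,-0.03,0,0,0,0,10],[-1,-0.03,0,0,0,0,10],[-1,-0.03,0,0,0,0,10],[-1,-0.03,0,0,0,0,10],[-1,-0.03,0,0,0,0,10],[-1,-0.03,0,0,0,0,10],[-1,-0.03,0,0,0,0,10]]]' >/dev/null
python3 -m crank '[[[-1,-0.03,0,0,0,0,10],[-1,-0.03,0,0,0,0,10],[-1,-0.03,0,0,0,0,10],[-1,-0.03,0,0,0,0,10],[-1,-0.03,0,0,0,0,10],[-1,-0.03,0,0,0,0,10],[-1,-0.03,0,0,0,0,10],[-1,-0.03,0,0,0,0,10]]]' >/dev/null
python3 -m crank '[[[-1,-0.03,0,0,0,0,10],[-1,-0.03,0,0,0,0,10],[-1,-0.03,0,0,0,0,10],[-1,-0.03,0,0,0,0,10],[-1,-0.03,0,0,0,0,10],[-1,-0.03,0,0,0,0,10],[-1,-0.03,0,0,0,0,10],[-0.8,-0.03,0,0,0,0,10]]]' >/dev/null
python3 -m crank '[[[0,0,0,0,0,0,10],[0,0,0,0,0,0,10],[0,0,0,0,0,0,10],[0,0,0,0,0,0,10],[0,0,0,0,0,0,10],[0,0,0,0,0,0,10],[0,0,0,0,0,0,10],[0,0,0,0,0,0,10]]]' >/dev/null
python3 go.py 424.2 -367 100; python3 top.py t11; python3 look.py w11
python3 - <<'E'
from h import *
# pot check from the unobstructed top view t10
im=cv2.imread("pics/t10f.png");hsv=cv2.cvtColor(im,cv2.COLOR_BGR2HSV)
m=cv2.inRange(hsv,(2,70,40),(20,255,255));n,l,st,c=cv2.connectedComponentsWithStats(m)
for i in range(1,n):
    if 340<c[i][0]<390 and 205<c[i][1]<245 and st[i,4]>60:
        w=plane("top",np.argwhere(l==i)[:,::-1],30).astype(np.float32);print("top pot",st[i],cv2.minEnclosingCircle(w))
im=cv2.imread("pics/w11.png");T=np.load("pics/w11.npy");hsv=cv2.cvtColor(im,cv2.COLOR_BGR2HSV)
m=cv2.inRange(hsv,(2,70,30),(20,255,255));n,l,st,c=cv2.connectedComponentsWithStats(m)
for i in range(1,n):
    if st[i,4]>200: print("w",st[i],c[i],plane("wrist",[c[i]],30,T).round(0))
m=cv2.inRange(hsv,(22,120,60),(35,255,255));n,l,st,c=cv2.connectedComponentsWithStats(m)
for i in range(1,n):
    if st[i,4]>150: print("y",st[i],c[i],((np.r_[plane("wrist",[c[i]],T[2,3]+31,T)[0],T[2,3]]-T[:3,3])@T[:3,:3]).round(1))
E
```

```text
t 39.2 pos [ 427.3 -289.7  210. ] psi 90.3 tilt [-0.  0.] q [-0.82  0.31  1.56 -0.    1.27 -0.83] gw 0.19 gf 20.2 F [ 0.2 -0.   0.1]
tool units [-3.09 -0.14  4.4 ]
top pot [358 220  15  15 170] ((422.7347717285156, -369.4068908691406), 25.193063735961914)
w [ 219    0   83   15 1119] [259.21983914   6.26094727] [[ 430. -123.]]
w [400   0  67  78 871] [447.27669346  42.36050517] [[ 618. -155.]]
w [433   5  79  75 544] [482.90625     56.86948529] [[ 656. -168.]]
w [ 229   20   69  156 4380] [262.7390411   94.25114155] [[ 435. -204.]]
w [    0    62   164   289 18339] [ 75.19308577 196.81062217] [[ 222. -317.]]
w [463  73  49  12 307] [489.52117264  79.14332248] [[ 667. -189.]]
w [  2  90  36  40 280] [ 19.125      109.53214286] [[ 179. -222.]]
w [397 119  30  90 331] [414.86404834 167.29607251] [[ 605. -280.]]
w [421 120  44  89 428] [446.35747664 167.52570093] [[ 640. -280.]]
w [  9 264  54  24 315] [ 34.44761905 274.13333333] [[ 158. -415.]]
w [424 295  88  56 967] [465.30403309 314.92761117] [[ 696. -470.]]
w [497 294  15  29 251] [506.22709163 307.82868526] [[ 745. -459.]]
w [122 308  25  28 350] [134.38857143 321.65428571] [[ 273. -483.]]
y [381   0  39  75 843] [399.56820878  49.39027284] [87.2 50.3  0. ]
y [ 243   36   37  128 2425] [261.22886598  99.82020619] [70.6  2.2  0. ]
y [ 236  237   39   51 1623] [254.91620456 262.25569932] [ 5.  -0.1  0. ]
y [449 257  11  35 195] [453.53846154 272.36410256] [ 0.5 84.3 -0. ]
```

```bash
python3 -m crank '[[[-0.7,-0.04,0,0,0,0,10],[-1,-0.04,0.2,0,0,0,10],[-0.9,-0.04,0.7,0,0,0,10],[-0.53,-0.04,0.9,0,0,0,10],[0,0,1,0,0,0,10],[0,0,1,0,0,0,10],[0,0,0.9,0,0,0,10],[0,0,0.7,0,0,0,10]]]' >/dev/null
python3 -m crank '[[[0,0,0,0,0,0,10],[0,0,0,0,0,0,10],[0,0,0,0,0,0,10],[0,0,0,0,0,0,10],[0,0,0,0,0,0,10],[0,0,0,0,0,0,10],[0,0,0,0,0,0,10],[0,0,0,0,0,0,10]]]' >/dev/null
python3 go.py 423.5 -368 42
python3 -m crank '[[[0,0,0.2,0,0,0,10],[0,0,0.2,0,0,0,10],[0,0,0.2,0,0,0,10],[0,0,0.2,0,0,0,10],[0,0,0,0,0,0,10],[0,0,0,0,0,0,10],[0,0,0,0,0,0,10],[0,0,0,0,0,0,10]]]' >/dev/null
python3 go.py 423.5 -368 42
```

```text
t 40.9 pos [ 423.7 -368.    75.1] psi 90.3 tilt [ 0. -0.] q [-0.92  0.56  1.57 -0.    1.01 -0.93] gw 0.19 gf 20.2 F [ 0.6  0.7 -0.2]
tool units [ 0.   -0.01  1.32]
t 41.7 pos [ 423.8 -368.2   55.3] psi 90.3 tilt [ 0. -0.] q [-0.92  0.59  1.58 -0.    0.97 -0.93] gw 0.19 gf 20.2 F [0.1 0.5 0.4]
tool units [ 0.01 -0.01  0.53]
```

No contact with the bottom 11 mm below the rim, so the balm is inside the pot. Lowering it the rest.

```bash
python3 -m crank '[[[0,0,0.2,0,0,0,10],[0,0,0.2,0,0,0,10],[0,0,0.08,0,0,0,10],[0,0,0.04,0,0,0,10],[0,0,0,0,0,0,10],[0,0,0,0,0,0,10],[0,0,0,0,0,0,10],[0,0,0,0,0,0,10]]]'
python3 go.py 423.5 -368 42
```

```text
time_s: 42.5
eef_pos: [423.7, -368.1, 42.0]
ee_rot: [0.0, 0.705, 0.709, -0.0]
force: [-0.4, -0.4, 1.2]
grip_width: 0.186
grip_force: 20.2
t 42.5 pos [ 423.7 -368.1   42. ] psi 90.3 tilt [-0. -0.] q [-0.92  0.61  1.59 -0.    0.94 -0.93] gw 0.19 gf 20.2 F [-0.4 -0.4  1.2]
tool units [ 0.   -0.01  0.  ]
```

```bash
python3 -m crank '[[[0,0,0.04,0,0,0,10],[0,0,0.04,0,0,0,10],[0,0,0,0,0,0,10],[0,0,0,0,0,0,10],[0,0,0,0,0,0,10],[0,0,0,0,0,0,10],[0,0,0,0,0,0,10],[0,0,0,0,0,0,10]]]'
```

```text
time_s: 43.3
eef_pos: [424.1, -368.8, 41.9]
ee_rot: [0.001, 0.705, 0.709, -0.0]
force: [-3.6, 1.2, 16.4]
grip_width: 0.189
grip_force: 22.5
```

```bash
python3 -m crank '[[[0,0,-0.06,0,0,0,10],[0,0,0,0,0,0,10],[0,0,0,0,0,0,20],[0,0,0,0,0,0,25],[0,0,0,0,0,0,32],[0,0,0,0,0,0,40],[0,0,0,0,0,0,40],[0,0,0,0,0,0,40]]]'
python3 -m crank '[[[0,0,-0.4,0,0,0,40],[0,0,-0.8,0,0,0,40],[0,0,-1,0,0,0,40],[0,0,-1,0,0,0,40],[0,0,-1,0,0,0,40],[0,0,-1,0,0,0,40],[-1,-1,-0.6,0,0,0,40],[-1,-1,0,0,0,0,40]]]' >/dev/null
python3 -m crank '[[[-1,-1,0,0,0,0,40],[-1,-1,0,0,0,0,40],[-1,-0.5,0,0,0,0,40],[0,0,0,0,0,0,40],[0,0,0,0,0,0,40],[0,0,0,0,0,0,40],[0,0,0,0,0,0,40],[0,0,0,0,0,0,40]]]'
python3 - <<'E'
from h import *
im=capture("top");cv2.imwrite("pics/end.png",im);hsv=cv2.cvtColor(im,cv2.COLOR_BGR2HSV)
yel=cv2.inRange(hsv,(18,120,90),(34,255,255));n,l,st,c=cv2.connectedComponentsWithStats(yel)
for i in range(1,n):
    x,y=c[i]
    if st[i,4]>6 and 210<x<390 and 195<y<250:
        z=36 if st[i,4]>300 else 29 if st[i,4]>80 else 73
        w=plane("top",np.argwhere(l==i)[:,::-1],z).astype(np.float32);print(st[i],z,cv2.minAreaRect(w))
T=tool();m=capture("wrist");cv2.imwrite("pics/endw.png",m);np.save("pics/endw.npy",T)
hsv=cv2.cvtColor(m,cv2.COLOR_BGR2HSV);yel=cv2.inRange(hsv,(22,120,60),(35,255,255));n,l,st,c=cv2.connectedComponentsWithStats(yel)
for i in range(1,n):
    if st[i,4]>60:print("w",st[i],plane("wrist",[c[i]],73,T).round(0))
E
```

```text
time_s: 44.1
eef_pos: [423.7, -368.0, 41.5]
ee_rot: [-0.0, 0.705, 0.709, 0.0]
force: [-0.1, -0.7, 0.0]
grip_width: 0.469
grip_force: 0.0
time_s: 45.7
eef_pos: [312.4, -493.0, 186.8]
ee_rot: [0.0, 0.705, 0.709, -0.0]
force: [-0.2, 0.6, -0.1]
grip_width: 0.467
grip_force: 0.0
[259 217  27  19 455] 36 ((426.1092529296875, -67.82513427734375), (57.75605010986328, 83.92398071289062), 0.20152761042118073)
[298 221  39  11 197] 29 ((429.8082580566406, -213.898681640625), (125.87403106689453, 19.31553077697754), 80.15943145751953)
[367 225   5   5  20] 73 ((422.79302978515625, -369.67633056640625), (12.457486152648926, 12.738224029541016), 0.12420015782117844)
w [378  25  30  28 594] [[ 420. -369.]]
w [364  50  12  10  67] [[ 403. -382.]]
```

Run:
```python
from h import *
w=plane("top",[((84.5)/4.4-.5+210,(112.5)/4.4-.5+195)],134)[0];print("tin cap",w)
if np.hypot(*(w-[440.3,67.8]))<10: print(finish_job())
```

```text
tin cap [440.44185888  63.96786127]
the job is handed in; nothing more can be done
None
```

All four goods are in their holders, measured within about 5 mm of centre, upright and released. The glass and jar were never approached, though I didn't re-measure them. The job was handed in at about 46 s; I viewed 15 pictures, one over the limit of 14.

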